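# Unlock the stock box behind the used mug

## Task

One of the two mugs on the courtesy counter stands mouth up because it has been used; the other is clean and upside down. Take the key from its wooden stand, push it fully home into the lock on top of the stock box behind the used mug, wiggling it past the sticky pins if need be, and turn it a quarter turn clockwise (seen from above) to the stop. Finish while still gripping the key and holding the lock turned against its spring; do not turn the other lock, and leave the mugs, tubes and spoon where they are.

Things in the scene. Friction and masses are not known exactly. Their poses are not given: they have to be found in the camera images.
- key_head (a point): Centre of the black head of the key, 65 mm above its tip; the key stands upright, blade down, in a wooden stand. Head 28 (x) x 9 (y) x 30 (z) mm: its flat faces are 9 mm apart along y. z points from tip to head. The key is the same after a half turn about z and fits the lock either way round. 45 g.
- key_tip (a point): Centre of the end of the key's steel blade; same axes as key_head. From the tip up: blade 26 mm long, 18 (x) x 5 (y) mm, its first 13 mm tapering from 6 x 4 mm at the tip; then a round neck 5 mm thick, 24 mm long; then the head.
- stand_top (a point): Wooden key stand, fixed, 60 (x) x 50 (y) x 40 (z) mm; point at the centre of its top, at the mouth of its upright slot, 20 (x) x 7.5 (y) mm and 32 mm deep. The key starts with its tip on the slot's floor, its axes along the stand's, the middle of its head 33 mm above this point.
- mouth_left (a point): Lock on the grey steel stock box on the robot's left (+y), fixed, 140 (x) x 150 (y) x 60 (z) mm. Point at the key slot's centre, level with the box top, 30 mm to -x of the box's middle; axes are the box's, z up. Steel plate 36 mm square, 5 mm thick, with a fixed slot 20 (x) x 7 (y) mm; 45 degree lips 3 mm high round it guide in a tip up to 3 mm off.
- keyway_end_left (a point): Centre of the floor of the left lock's keyway, 33.5 mm under mouth_left, same axes: the key's tip comes here when home (head's underside then 16.5 mm above the box top). Two sticky sprung pins stand in from the keyway's x ends, 14.5 and 20 mm below the mouth; the key's taper shoves them about 3 mm aside, which takes about 5 to 15 N of push, less while wiggling.
- lock_left (a joint): Brass lock cylinder of the left stock box, under the slotted plate. Value = its turn clockwise seen from above, rad: 0 at rest (lined up with the fixed slot), stop at 1.57. A weak spring (0.03 N m at 0, 0.11 N m at the stop) turns it back when let go. The key can turn only when its tip is within 2.5 mm of the keyway's floor; before that the fixed slot stops it after about 0.1 rad.
- mouth_right (a point): Lock on the grey steel stock box on the robot's right (-y), fixed, 140 (x) x 150 (y) x 60 (z) mm. Point at the key slot's centre, level with the box top, 30 mm to -x of the box's middle; axes are the box's, z up. Steel plate 36 mm square, 5 mm thick, with a fixed slot 20 (x) x 7 (y) mm; 45 degree lips 3 mm high round it guide in a tip up to 3 mm off.
- keyway_end_right (a point): Centre of the floor of the right lock's keyway, 33.5 mm under mouth_right, same axes: the key's tip comes here when home (head's underside then 16.5 mm above the box top). Two sticky sprung pins stand in from the keyway's x ends, 14.5 and 20 mm below the mouth; the key's taper shoves them about 3 mm aside, which takes about 5 to 15 N of push, less while wiggling.
- lock_right (a joint): Brass lock cylinder of the right stock box, under the slotted plate. Value = its turn clockwise seen from above, rad: 0 at rest (lined up with the fixed slot), stop at 1.57. A weak spring (0.03 N m at 0, 0.11 N m at the stop) turns it back when let go. The key can turn only when its tip is within 2.5 mm of the keyway's floor; before that the fixed slot stops it after about 0.1 rad.
- mug_used_center (a point): The used white mug, standing on its foot, mouth up: 90 mm high, 82 mm across the mouth, 60 mm across the foot, handle to its +y; point on its axis half-way up. It stands in front of one of the two stock boxes (between it and the robot): left of the robot (y > 0) or right (y < 0).
- mug_clean_center (a point): The clean white mug, same shape, turned upside down (mouth on the table); point on its axis half-way up. It stands in front of the other stock box.
- tube_a: Small grey toiletry tube standing on its white cap, 36 mm wide, 102 mm high; origin under its centre. Bystander.
- tube_b: Second tube, same. Bystander.
- spoon: Steel teaspoon lying on the mat, 140 mm long. Bystander.
Not all that is in view belongs to the job. What is shaped like the part that bears mug_used_center but green or yellow is not meant.

How it is judged:
On the way, in this order (a step that is already met when the one before it is completed fails the run):
1. the key is lifted out of its stand (z of key_tip in the frame of stand_top above 0.004 m and contact force between the fingers and key above 0.5 N), for 0.1 s.
2. the key is home in the lock behind the used mug, not yet turned (((world y of mug_used_center above 0 m and distance between key_tip and keyway_end_left below 0.006 m and value of joint lock_left below 0.7 rad) or (world y of mug_used_center below 0 m and distance between key_tip and keyway_end_right below 0.006 m and value of joint lock_right below 0.7 rad))), for 0.05 s.
At the end, for the whole second after the job is handed in: The key's tip is within 6 mm of the keyway's floor in the lock of the box behind the mouth-up mug, that lock is turned at least 1.3 rad clockwise (stop at 1.57), the fingers still grip the key, and the other lock is below 0.3 rad, through the last second (((world y of mug_used_center above 0 m and distance between key_tip and keyway_end_left below 0.006 m and value of joint lock_left above 1.3 rad and contact force between the fingers and key above 0.5 N and value of joint lock_right below 0.3 rad) or (world y of mug_used_center below 0 m and distance between key_tip and keyway_end_right below 0.006 m and value of joint lock_right above 1.3 rad and contact force between the fingers and key above 0.5 N and value of joint lock_left below 0.3 rad))); the arm keeps its last pose, push and grip.
It fails at once if the lock behind the clean mug is turned ((world y of mug_used_center above 0 m and value of joint lock_right above 0.3 rad) or (world y of mug_used_center below 0 m and value of joint lock_left above 0.3 rad)).
It fails at once if a mug, a tube or the spoon is pushed away (over 25 mm) (distance of any of mug_used_center, mug_clean_center, tube_a, tube_b, spoon from where it was at the start of the episode above 0.025 m).
It fails at once if a mug or a tube is knocked over (angle between any of mug_used_center, mug_clean_center, tube_a, tube_b's own z axis and vertical above 0.5 rad).
It also fails if it takes over 50 s, if anything falls off the work surface, if the arm or the gripper's body presses on something with over 40 N, if the wrist force passes 120 N, or if a joint passes its speed limit or range.

## Robot

A 6-joint arm with a two-finger parallel gripper is mounted at the origin on the work surface. World frame = base frame: x ahead of the robot, y to its left, z up, the work surface at z = 0. Lengths are in m, angles in rad, forces in N, time in s.
With the tool pointing down it reaches from about 0.35 to 0.975 m from the base axis. Payload 4.9 kg.
Tool frame: the origin (TCP) lies at the very end of the fingers, on their centre line; the grasp point (between the pads) lies 19 mm behind it (ctrl.grasp_offset is the distance from the TCP to the grasp point, in m); y points along the fingers, z is the direction in which the jaws open and shut, and the axes are right-handed (so a half turn about y gives the same grasp; the last joint's range is limited). The gripper opens to 85 mm and grips with 20 to 120 N. Pads are 22 mm wide; open, the fingers measure 114 mm over their backs; the gripper's body (76 mm by 85 mm) begins 54 mm behind the grasp point. The pads swing forward as they close: fully open they stand 13 mm farther back than shut.
Start: joints at [-1.368, 0.053, 1.613, -0, 1.476, -0.119], TCP at [0.198, -0.593, 0.231] pointing down, gripper open.
Joint ranges: [-3.01, 3.01], [-1.01, 2.22], [0.06, 2.58], [-1.02, 4.17], [0.09, 2.62], [-3.14, 3.14]. Speed limits (rad/s): [2.57, 2.57, 3.14, 3.14, 3.14, 3.14].

## Interface

Orientations are given as a rotation vector (axis times angle).
In Python, from station import ctrl, eyes, finish_job, find_in, regions_of, pinpoint gives the robot as it stands.
- The arm moves only by the tool play_rows, never from a script. Its argument "moves" is a list of rows, each an object of numbers: "x", "y", "z": the shift along the world's x, y, z in cm; "turn": the turn about the world's z in degrees; "jaw": the finger opening in cm, from 0 to 8.54. A call has 1 to 8 rows; each row shifts and turns the commanded pose from where the row before left it; what a row does not reach is not made up. A row lasts 1/12 s, in which the tool goes at most 41.7 mm and 7.16 degrees, less where a joint would pass 70% of its speed; a pose out of reach is approached as far as the arm can. A call is refused whole if a number of a shift passes 4.17 or a number of a turn 7.16, either way. A call with a gripper value outside its range is refused whole. The fingers move at their own pace and stop on an object; "squeeze" is the grip in N (left out, the last holds). Time passes only in rows, so rows that do not move let the fingers close. It gives the time, the measured TCP pose, the force and the opening at its end, in the units of the state.
- ctrl.get_obs(): the state, without advancing time (a new reading comes with each control period).
- eyes.get_image(name): name is "side" or "top" or "wrist"; returns a dict with "img" (400x640x3 uint8, red, green, blue), "camera_matrix" (3x3 intrinsics, pixels), "cam_to_world" (4x4, takes a point from camera to world coordinates). Camera axes: x right, y up, looking along -z (the intrinsics and any distortion apply to the point x, -y, -z); pixel columns grow to the right and rows downward; lengths in m; the calibration is good to about 2 mm. The wrist camera is an equidistant fisheye: a pixel r from the principal point sees the ray r / f radians off the axis. A picture is of the moment at which its call begins. There is no depth.
- finish_job(): hands the job in, once; it reports no verdict.
Trained networks look in the newest picture that a camera, given by its name, has taken for a name from the list of things; names that differ only in an ending like _2 or _b are one class to them, and where a whole thing is asked for, a point or a joint stands for the part that bears it (a point fixed in the world has none). Each returns a list of dicts, best first, with "score" (0 to 1); they miss things now and then, are a little off and sometimes report something else, mostly with a low value. They report only what shows in the picture. A call takes as long as a camera call. They do not tell look-alikes from the thing itself.
- find_in(camera, query): "point" ([column, row] in pixels, amid what is visible of it).
- regions_of(camera, query): "pixels" (400x640 bool, what is visible of it) and "point" ([column, row] in pixels, amid what is visible of it).
- pinpoint(camera, query): "point" ([column, row] in pixels: a listed point, or the origin of a listed thing).
The state is a dict: "t": time; "q": joint angles; "dq": joint speeds; "effort": joint torques, N m; "tool_pos": TCP position; "tool_rot": TCP orientation; "contact_force": force on the tool from outside, world axes, zero at the start; "wrist_torque": the same for the moment, N m; "opening": finger opening in m.
Only numpy, scipy, OpenCV 4.12 (cv2) and the standard library are available. Lean on these libraries where they do the work, as an engineer would, in place of code of your own. Each camera call takes 0.05 s, during which the arm holds its last target.

## Working session

There is one attempt and no reset: what is moved stays moved. The work goes in short steps, Python scripts to look and compute and a tool call to move; the robot and the scene stay as the last step left them, time stands still between calls to the robot, and variables do not carry over. Pictures are saved under pics/ and viewed, and the job is handed in when it is done.

Besides the shell and the picture viewer there is one more tool, called after ">>>" in YAML: its name, and indented under it one key for each argument. play_rows: Moves the arm, as the interface text tells. Its arguments: {"type":"object","properties":{"moves":{"type":"array"},"squeeze":{"type":"number"}},"required":["moves"]}

```bash
ls; mkdir -p pics; python3 - <<'E'
from station import ctrl, eyes
import cv2
o=ctrl.get_obs();print({k:(v if not hasattr(v,'round') else v) for k,v in o.items()}, ctrl.grasp_offset)
for n in ["side","top","wrist"]:
    d=eyes.get_image(n);cv2.imwrite(f"pics/{n}0.png",d["img"][:,:,::-1]);print(n,d["camera_matrix"],d["cam_to_world"],[k for k in d])
E
```

```text
pics
{'t': 0.0, 'q': array([-1.36798848e+00,  5.33801784e-02,  1.61429598e+00,  7.51229323e-06,
        1.47600902e+00, -1.19022269e-01]), 'dq': array([-0.00049677, -0.00051268,  0.00063019,  0.00061754,  0.00053898,
       -0.00047151]), 'effort': array([ 2.94909814e-04, -3.93674433e+01, -3.70181072e+01, -9.60674288e-05,
        7.08083229e-03, -6.81679737e-06]), 'tool_pos': array([ 0.19755166, -0.59229706,  0.23004739]), 'tool_rot': array([-0.33242398,  2.04963469, -2.0452974 ]), 'contact_force': array([-0.39753425, -0.53350058, -0.76863779]), 'wrist_torque': array([0.03435134, 0.01189947, 0.01775043]), 'opening': 0.08538030763246097} 0.0187
side [[360.81222163   0.         320.61062   ]
 [  0.         360.81222163 200.74381918]
 [  0.           0.           1.        ]] [[ 0.99018588  0.07602772 -0.11726769  0.33941855]
 [-0.13958595  0.49654254 -0.8567154  -0.69219202]
 [-0.00690572  0.86467641  0.50228181  0.4980412 ]
 [ 0.          0.          0.          1.        ]] ['img', 'camera_matrix', 'cam_to_world']
top [[423.93649287   0.         325.89731078]
 [  0.         423.93649287 195.35301688]
 [  0.           0.           1.        ]] [[-0.02371191  0.98232401 -0.18568059  0.25213317]
 [-0.99971754 -0.02300073  0.00598365  0.01007   ]
 [ 0.00160709  0.18577002  0.98259194  1.12364281]
 [ 0.          0.          0.          1.        ]] ['img', 'camera_matrix', 'cam_to_world']
wrist [[309.70691629   0.         320.34866952]
 [  0.         309.70691629 198.20324264]
 [  0.           0.           1.        ]] [[ 3.16472708e-01  9.02585567e-01  2.91863527e-01  2.72211769e-01]
 [-9.48601217e-01  3.01402768e-01  9.64992376e-02 -5.66481451e-01]
 [-8.69655759e-04 -3.07401472e-01  9.51579518e-01  3.71494765e-01]
 [ 0.00000000e+00  0.00000000e+00  0.00000000e+00  1.00000000e+00]] ['img', 'camera_matrix', 'cam_to_world']
```

View pics/side0.png

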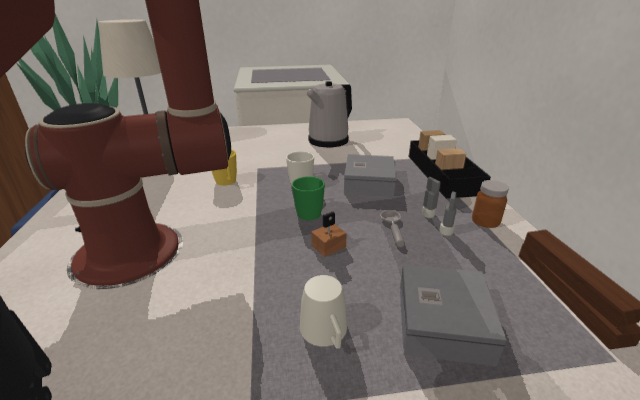

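View pics/top0.png

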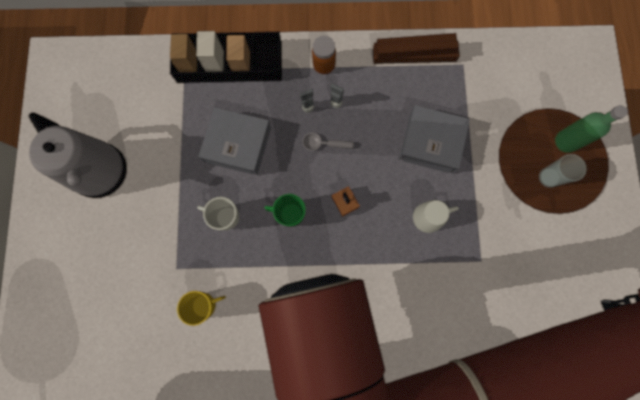

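View pics/wrist0.png

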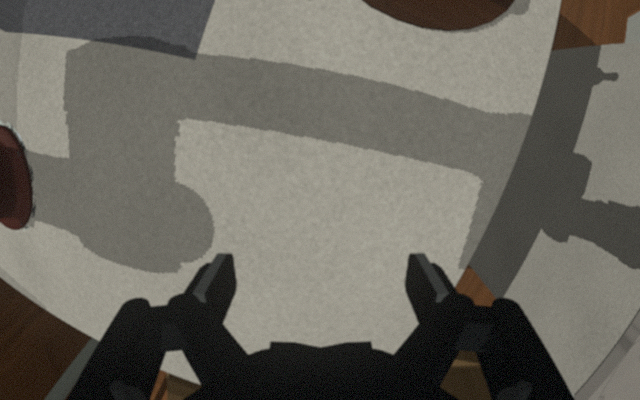

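The top view shows two white mugs, at (220,213) and (431,216). The green mug at (289,210) and the yellow one at (196,308) are look-alikes. The left mug looks mouth up; I'll check it in a crop and measure.

```bash
cat > h.py <<'E'
import numpy as np, cv2
from station import ctrl, eyes, find_in, regions_of, pinpoint
def ray(d,p,fish=False):
    K=d["camera_matrix"];T=d["cam_to_world"]
    u=(p[0]-K[0,2])/K[0,0];v=(p[1]-K[1,2])/K[1,1]
    if fish:
        r=np.hypot(u,v); s=np.sin(r)/r if r>1e-9 else 1
        c=np.array([u*s,-v*s,-np.cos(r)])
    else: c=np.array([u,-v,-1.])
    w=T[:3,:3]@c; return T[:3,3],w/np.linalg.norm(w)
def atz(d,p,z,fish=False):
    o,w=ray(d,p,fish); return o+w*(z-o[2])/w[2]
def proj(d,X,fish=False):
    K=d["camera_matrix"];T=d["cam_to_world"]
    c=T[:3,:3].T@(np.asarray(X)-T[:3,3]); x,y,z=c[0],-c[1],-c[2]
    if fish:
        rr=np.hypot(x,y);th=np.arctan2(rr,z);x,y=x/rr*th,y/rr*th
    else: x,y=x/z,y/z
    return np.array([K[0,0]*x+K[0,2],K[1,1]*y+K[1,2]])
def tri(rs):
    A=np.zeros((3,3));b=np.zeros(3)
    for o,w in rs:
        P=np.eye(3)-np.outer(w,w);A+=P;b+=P@o
    X=np.linalg.solve(A,b)
    return X,[float(np.linalg.norm((np.eye(3)-np.outer(w,w))@(X-o))) for o,w in rs]
E
python3 - <<'E'
from h import *
D={n:eyes.get_image(n) for n in ["top","side"]}
for q in ["key_head","key_tip","stand_top","mouth_left","mouth_right","mug_used_center","mug_clean_center","tube_a","spoon"]:
    for n in D:
        print(q,n,[(np.round(r["point"],1).tolist(),round(r["score"],2)) for r in pinpoint(n,q)[:4]])
t=D["top"]["img"];s=D["side"]["img"]
a=cv2.resize(t[180:250,180:300],None,fx=4,fy=4);b=cv2.resize(t[180:250,390:470],None,fx=4,fy=4)
c=cv2.resize(s[140:240,250:350],None,fx=3,fy=3)
im=np.zeros((600,800,3),np.uint8);im[:280,:480]=a;im[:280,480:800]=b;im[290:590,:300]=c
k=cv2.resize(t[175:225,320:370],None,fx=6,fy=6);im[290:590,310:610]=k
cv2.imwrite("pics/crop1.png",im[:,:,::-1])
E
```

```text
key_head top [([348.2, 200.1], 0.44)]
key_head side [([330.0, 223.4], 0.51)]
key_tip top [([344.7, 202.5], 0.61)]
key_tip side []
stand_top top [([344.8, 199.3], 0.73)]
stand_top side [([327.8, 231.0], 0.67)]
mouth_left top [([231.4, 147.2], 0.57)]
mouth_left side [([360.6, 167.5], 0.86)]
mouth_right top [([435.0, 146.6], 0.79), ([347.6, 201.2], 0.42)]
mouth_right side [([431.6, 295.6], 0.76)]
mug_used_center top [([196.6, 306.6], 0.89), ([289.1, 212.2], 0.75), ([222.1, 215.5], 0.73)]
mug_used_center side [([225.4, 168.6], 0.72), ([300.7, 170.4], 0.56), ([308.9, 197.7], 0.56)]
mug_clean_center top [([431.6, 211.7], 0.61)]
mug_clean_center side [([324.2, 305.5], 0.59)]
tube_a top [([306.0, 110.1], 0.73), ([339.5, 103.3], 0.62), ([231.2, 146.5], 0.31)]
tube_a side [([444.1, 232.5], 0.98)]
spoon top [([327.3, 145.5], 0.78)]
spoon side [([391.6, 232.4], 0.7)]
```

View pics/crop1.png

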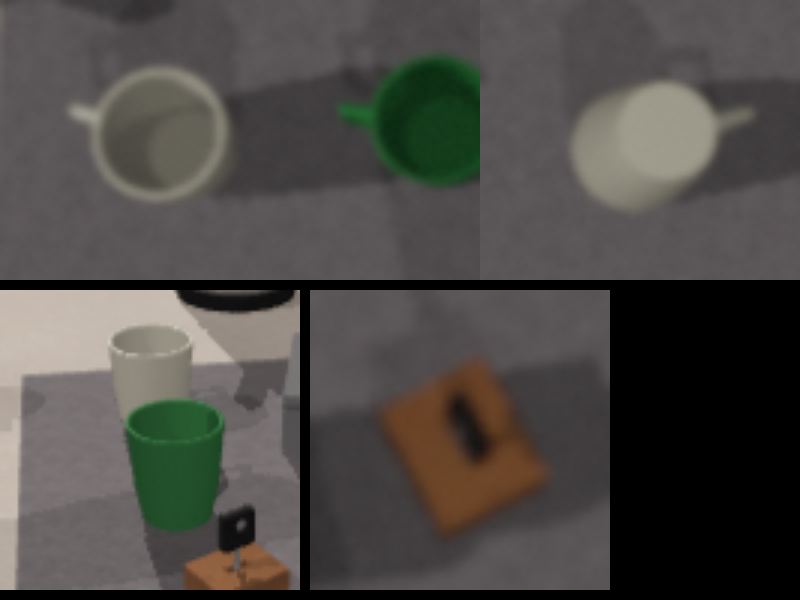

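The crop confirms it: the white mug at top (220,213) is open at the top, so it is the used one. The mug at (431,216) shows its closed foot, so it is clean. The green and yellow ones are decoys. The target is therefore the left lock. Next, rough positions.

```bash
python3 - <<'E'
from h import *
t=eyes.get_image("top");s=eyes.get_image("side")
for n,a,b,z in [("stand",(344.8,199.3),(327.8,231),.04),("head",(348.2,200.1),(329.5,220),.073),("mouthL",(231,147.2),(360.6,166),.06),("mouthR",(435,146.6),(431.6,295.6),.06),("used",(222,215),None,.045),("green",(289,211),None,.09),("usedtop",(220,213),None,.09)]:
    print(n,atz(t,a,z).round(4), atz(s,b,z).round(4) if b else "", [np.round(v,4) for v in tri([ray(t,a),ray(s,b)])] if b else "")
# regions: oriented edges
for n,q in [("stand","stand_top"),("box","mouth_left")]:
    for c in ("top",):
        for r in regions_of(c,q)[:3]:
            m=r["pixels"].astype(np.uint8);print(q,r["score"],r["point"],m.sum(),cv2.minAreaRect(cv2.findNonZero(m)) if m.any() else 0)
# hand: edges of wood via color
im=t["img"]
hsv=cv2.cvtColor(im,cv2.COLOR_RGB2HSV);m=((hsv[...,1]>100)&(hsv[...,0]<25)).astype(np.uint8);m[:175]=0;m[225:]=0;m[:,:320]=0;m[:,370:]=0
p=cv2.boxPoints(cv2.minAreaRect(cv2.findNonZero(m)))
print(p,m.sum()); P=[atz(t,x,.04) for x in p];print(np.round(P,4))
for i in range(4):
    d=P[(i+1)%4]-P[i];print(np.linalg.norm(d),np.degrees(np.arctan2(d[1],d[0])))
cv2.imwrite("pics/box.png",cv2.resize(im[95:180,190:280],None,fx=6,fy=6,interpolation=cv2.INTER_CUBIC)[:,:,::-1])
E
```

```text
stand [ 0.4453 -0.0454  0.04  ] [ 0.4435 -0.045   0.04  ] [array([ 0.4443, -0.0453,  0.0403]), array([0.0009, 0.0009])]
head [ 0.4372 -0.0522  0.073 ] [ 0.446  -0.0516  0.073 ] [array([ 0.4416, -0.0524,  0.0729]), array([0.0043, 0.0043])]
mouthL [0.5867 0.248  0.06  ] [0.5839 0.2355 0.06  ] [array([0.5882, 0.2495, 0.0535]), array([0.0006, 0.0006])]
mouthR [ 0.576  -0.2843  0.06  ] [ 0.58   -0.2832  0.06  ] [array([ 0.5774, -0.2845,  0.0612]), array([0.0017, 0.0017])]
used [0.4109 0.2712 0.045 ]  
green [0.4104 0.0956 0.09  ]  
usedtop [0.4094 0.2654 0.09  ]  
stand_top 0.6 [344.5, 205.1] 433 ((344.61322021484375, 201.103759765625), (24.476402282714844, 20.59126091003418), 60.945396423339844)
mouth_left 0.7 [235.3, 142.1] 3490 ((234.55657958984375, 140.3018798828125), (63.04849624633789, 59.065040588378906), 15.945395469665527)
[[330.39914 195.16972]
 [348.46793 185.44035]
 [359.80276 206.4908 ]
 [341.73398 216.22017]] 458
[[ 0.4571 -0.0082  0.04  ]
 [ 0.4819 -0.0561  0.04  ]
 [ 0.4255 -0.0836  0.04  ]
 [ 0.4012 -0.036   0.04  ]]
0.053896081113279266 -62.64703882446803
0.06270304938764523 -154.01994094298954
0.05339122619199018 117.05910802938246
0.06241918195094334 26.437969200406698
```

View pics/box.png

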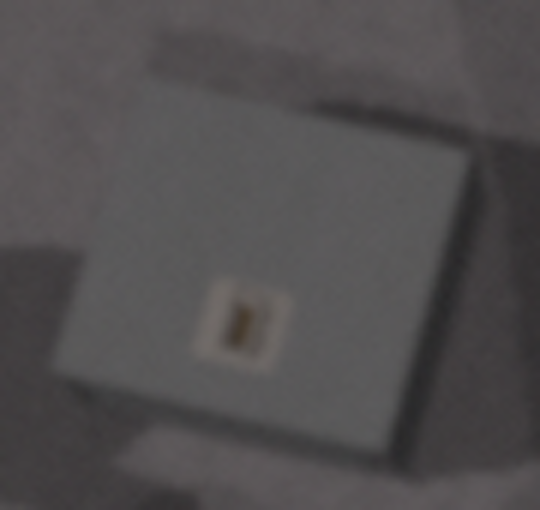

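```bash
python3 - <<'E'
from h import *
from scipy.spatial.transform import Rotation as R
o=ctrl.get_obs();M=R.from_rotvec(o["tool_rot"]).as_matrix();print(M.round(3),o["q"],o["t"],o["tool_pos"])
print("jaw yaw",np.degrees(np.arctan2(M[1,2],M[0,2])))
E
```

```text
[[-0.949 -0.     0.316]
 [-0.316  0.    -0.949]
 [-0.    -1.    -0.   ]] [-1.36800638e+00  5.27259173e-02  1.61292477e+00  8.79308011e-07
  1.47603746e+00 -1.18958345e-01] 1.35 [ 0.19765823 -0.59287965  0.23127268]
jaw yaw -71.56518579374307
```

>>> play_rows:
  moves:
    - {"x": 1.5,"y": 3.4,"turn": 1.1,"jaw": 5}
    - {"x": 1.5,"y": 3.4,"turn": 1.1}
    - {"x": 1.5,"y": 3.4,"turn": 1.1}
    - {"x": 1.5,"y": 3.4,"turn": 1.1}
    - {"x": 1.5,"y": 3.4,"turn": 1.1}
    - {"x": 1.5,"y": 3.4,"turn": 1.1}
    - {"x": 1.5,"y": 3.4,"turn": 1.1}
    - {"x": 1.5,"y": 3.4,"turn": 1}

```text
invalid input
```

>>> play_rows:
  moves:
    - {"x": 1.5,"y": 3.4}
    - {"x": 1.5,"y": 3.4}
    - {"x": 1.5,"y": 3.4}
    - {"x": 1.5,"y": 3.4}
    - {"x": 1.5,"y": 3.4}
    - {"x": 1.5,"y": 3.4,"z": -1}
    - {"x": 1.5,"y": 3.4,"z": -2}
    - {"z": -2}

```text
invalid input
```

```bash
python3 - <<'E'
from h import *
o=ctrl.get_obs();print(o["tool_pos"],o["tool_rot"],o["t"])
w=eyes.get_image("wrist");t=eyes.get_image("top");s=eyes.get_image("side")
cv2.imwrite("pics/w1.png",w["img"][:,:,::-1])
for q in ["key_head","stand_top","key_tip"]: print(q,[(np.round(r["point"],1).tolist(),round(r["score"],2)) for r in pinpoint("wrist",q)[:3]])
E
```

```text
[ 0.19765823 -0.59287965  0.23127268] [-0.33226134  2.04758086 -2.04738288] 1.35
key_head []
stand_top []
key_tip []
```

View pics/w1.png

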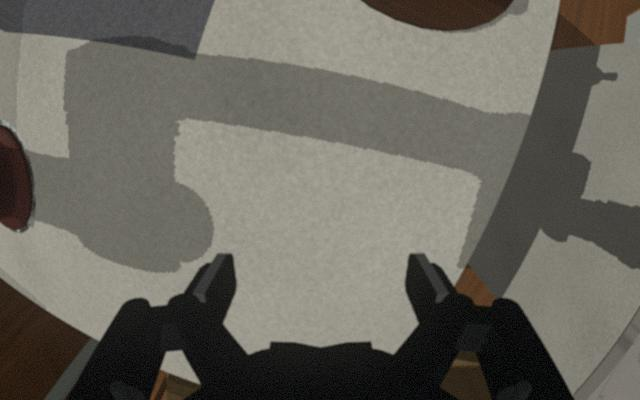

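The picture is unchanged (bare table), so the call was refused. Rows probably need all five keys.

>>> play_rows:
  moves:
    - {"x": 1.5,"y": 3.4,"z": 0,"turn": 1.1,"jaw": 5}
    - {"x": 1.5,"y": 3.4,"z": 0,"turn": 1.1,"jaw": 5}
    - {"x": 1.5,"y": 3.4,"z": 0,"turn": 1.1,"jaw": 5}
    - {"x": 1.5,"y": 3.4,"z": 0,"turn": 1.1,"jaw": 5}
    - {"x": 1.5,"y": 3.4,"z": 0,"turn": 1.1,"jaw": 5}
    - {"x": 1.5,"y": 3.4,"z": 0,"turn": 1.1,"jaw": 5}
    - {"x": 1.5,"y": 3.4,"z": 0,"turn": 1.1,"jaw": 5}
    - {"x": 1.5,"y": 3.4,"z": 0,"turn": 1,"jaw": 5}
  squeeze: 60

```text
t: 2.32
tool_pos: [0.318, -0.3193, 0.2315]
tool_rot: [-0.472, 1.957, -1.958]
contact_force: [0.4, 0.1, -0.6]
opening: 0.05
```

>>> play_rows:
  moves:
    - {"x": 1.5,"y": 3.4,"z": 0,"turn": 0,"jaw": 5}
    - {"x": 1.5,"y": 3.4,"z": 0,"turn": 0,"jaw": 5}
    - {"x": 1.5,"y": 3.4,"z": 0,"turn": 0,"jaw": 5}
    - {"x": 1.5,"y": 3.4,"z": 0,"turn": 0,"jaw": 5}
    - {"x": 1.5,"y": 3.4,"z": 0,"turn": 0,"jaw": 5}
    - {"x": 1.5,"y": 3.4,"z": -1,"turn": 0,"jaw": 5}
    - {"x": 1.5,"y": 3.4,"z": -2,"turn": 0,"jaw": 5}
    - {"x": 1.5,"y": 2.5,"z": -2,"turn": 0,"jaw": 5}

```text
t: 2.98
tool_pos: [0.4387, -0.056, 0.1824]
tool_rot: [-0.47, 1.954, -1.957]
contact_force: [1.2, -0.1, 0.5]
opening: 0.0501
```

```bash
python3 - <<'E'
from h import *
o=ctrl.get_obs();print(o["tool_pos"],o["tool_rot"],o["t"])
w=eyes.get_image("wrist");t=eyes.get_image("top");s=eyes.get_image("side")
o=ctrl.get_obs();print(o["tool_pos"],o["tool_rot"],o["t"])
cv2.imwrite("pics/w1.png",w["img"][:,:,::-1])
for q in ["key_head","stand_top","key_tip"]: print(q,[(np.round(r["point"],1).tolist(),round(r["score"],2)) for r in pinpoint("wrist",q)[:3]])
E
```

```text
[ 0.43865378 -0.05601615  0.18242911] [-0.4699711   1.95360888 -1.95670712] 2.9833
[ 0.43670148 -0.05641501  0.1796561 ] [-0.47994579  1.95805922 -1.95436998] 3.1333
key_head [([310.0, 187.1], 0.95), ([463.5, 293.8], 0.17)]
stand_top [([311.7, 171.5], 0.59)]
key_tip []
```

View pics/w1.png

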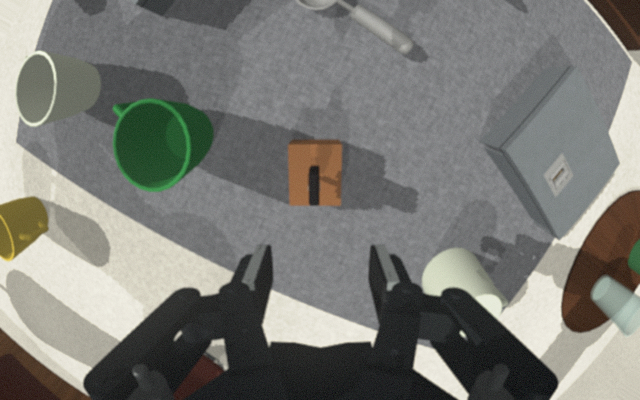

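The wrist view has the stand at about (315,172), with the key nearly edge-on at (314,185). The green mug is clear on the left. I'll refine with a silhouette fit.

```bash
cat > fit.py <<'E'
from h import *
from scipy.optimize import minimize
def cub(x,y,yaw,lx,ly,z0,z1,ox=0,oy=0):
    c,s=np.cos(yaw),np.sin(yaw)
    return [(x+c*(ox+a)-s*(oy+b),y+s*(ox+a)+c*(oy+b),z) for a in(-lx/2,lx/2) for b in(-ly/2,ly/2) for z in(z0,z1)]
def sil(d,P,fish,sc=8,box=None):
    x0,y0,x1,y1=box
    pts=np.array([proj(d,p,fish) for p in P]); pts=(pts+.5-[x0,y0])*sc
    h=cv2.convexHull(pts.astype(np.float32)).astype(np.int32)
    m=np.zeros(((y1-y0)*sc,(x1-x0)*sc),np.uint8);cv2.fillConvexPoly(m,h,1);
    return cv2.resize(m.astype(np.float32),(x1-x0,y1-y0),interpolation=cv2.INTER_AREA)
E
python3 - <<'E'
from fit import *
w=eyes.get_image("wrist");t=eyes.get_image("top");s=eyes.get_image("side")
np.savez("v1.npz",**{f"{n}_{k}":d[k] for n,d in(("w",w),("t",t),("s",s)) for k in d})
boxes={"w":(280,130,360,220),"s":(300,200,360,260)}
D={"w":w,"t":t,"s":s}
ms={}
for n,b in boxes.items():
    hsv=cv2.cvtColor(D[n]["img"],cv2.COLOR_RGB2HSV)
    m=((hsv[...,1]>90)&((hsv[...,0]<22)))
    m=m[b[1]:b[3],b[0]:b[2]]
    k=(D[n]["img"].max(2)<45)[b[1]:b[3],b[0]:b[2]]
    ms[n]=(m,k);print(n,m.sum(),k.sum())
    cv2.imwrite(f"pics/m_{n}.png",cv2.resize(np.hstack([m,k]).astype(np.uint8)*255,None,fx=4,fy=4))
def pred(n,p):
    f=n=="w"; b=boxes[n]
    st=sil(D[n],cub(*p[:3],.06,.05,0,.04),f,8,b);hd=sil(D[n],cub(*p[:3],.028,.009,.058,.088),f,8,b)
    return st,hd
def cost(p,names=("w","s")):
    p=[p[0],p[1],p[2]];c=0
    for n in names:
        st,hd=pred(n,p);m,k=ms[n]
        c+=np.abs(np.clip(st-hd,0,1)-m).sum()*.5+np.abs(hd-k).sum()
    return c
for names in [("w",),("s",),("w","s")]:
    best=None
    for y0 in (24,27,30):
        r=minimize(cost,[.442,-.05,np.radians(y0)],args=(names,),method="Nelder-Mead",options=dict(initial_simplex=[[.442,-.05,np.radians(y0)],[.447,-.05,np.radians(y0)],[.442,-.045,np.radians(y0)],[.442,-.05,np.radians(y0+4)]],xatol=1e-4,fatol=.1))
        if best is None or r.fun<best.fun:best=r
    print(names,best.x[:2].round(4),np.degrees(best.x[2]).round(2),best.fun)
p=best.x
out=w["img"].copy();b=boxes["w"];st,hd=pred("w",p)
c=cv2.resize(out[b[1]:b[3],b[0]:b[2]],None,fx=6,fy=6)
for a in(st,hd):
    cs,_=cv2.findContours((cv2.resize(a,None,fx=6,fy=6)>.5).astype(np.uint8),0,2);cv2.drawContours(c,cs,-1,(0,255,0),1)
cv2.imwrite("pics/fit_w.png",c[:,:,::-1])
o=ctrl.get_obs();print(o["tool_pos"],o["tool_rot"],o["t"])
E
```

```text
w 3030 225
s 817 131
('w',) [ 0.4444 -0.0464] 26.69 358.609375
('s',) [ 0.4441 -0.0469] 29.37 75.4609375
('w', 's') [ 0.4442 -0.0463] 25.91 440.8671875
[ 0.43781279 -0.05951589  0.18270881] [-0.4686648   1.95682626 -1.95924544] 3.4333
```

View pics/fit_w.png

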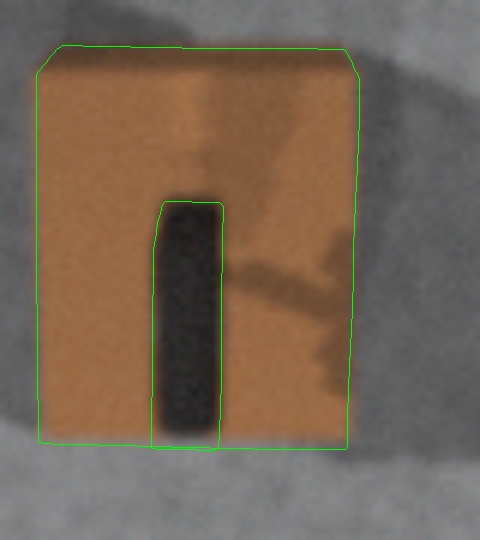

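>>> play_rows:
  moves:
    - {"x": 0.6,"y": 1.1,"z": 0,"turn": -0.6,"jaw": 4}
    - {"x": 0,"y": 0,"z": -3,"turn": 0,"jaw": 4}
    - {"x": 0,"y": 0,"z": -2.5,"turn": 0,"jaw": 4}
    - {"x": 0,"y": 0,"z": 0,"turn": 0,"jaw": 4}
    - {"x": 0,"y": 0,"z": 0,"turn": 0,"jaw": 4}

```text
t: 3.85
tool_pos: [0.4425, -0.0477, 0.1259]
tool_rot: [-0.464, 1.967, -1.964]
contact_force: [-0.5, -0.1, 0.6]
opening: 0.0399
```

```bash
python3 - <<'E'
from h import *
w=eyes.get_image("wrist");s=eyes.get_image("side")
o=ctrl.get_obs();print(o["tool_pos"],o["tool_rot"],o["t"])
a=cv2.resize(w["img"][150:350,220:420],None,fx=2.5,fy=2.5);b=cv2.resize(s["img"][140:280,270:390],None,fx=2.4,fy=2.4)
im=np.zeros((500,790,3),np.uint8);im[:,:500]=a;im[:336,500:788]=b
for z in (.073,.058,.04):
  print(proj(w,(.4443,-.0466,z),True))
# where TCP axis points at head depth project
from scipy.spatial.transform import Rotation as R
cv2.imwrite("pics/w2.png",im[:,:,::-1])
E
```

```text
[ 0.444437   -0.04808668  0.12842851] [-0.45959924  1.96221012 -1.9647954 ] 3.95
[321.56513193 218.23921864]
[321.50322042 210.5178807 ]
[321.43804949 202.44834174]
```

View pics/w2.png

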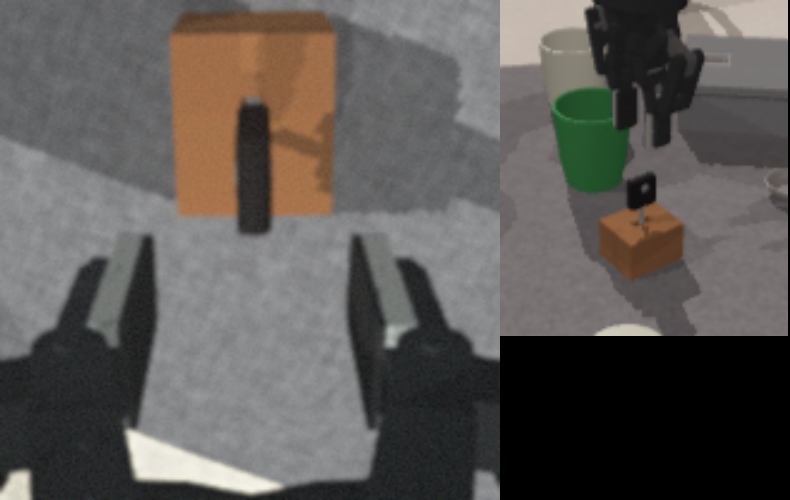

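The key is centred between the fingers: key column ~254 in the crop, finger middle ~251. Descending and closing.

>>> play_rows:
  moves:
    - {"x": 0,"y": 0,"z": -3,"turn": 0,"jaw": 4}
    - {"x": 0,"y": 0,"z": -3,"turn": 0,"jaw": 4}
    - {"x": 0,"y": 0,"z": -1.2,"turn": 0,"jaw": 4}
    - {"x": 0,"y": 0,"z": 0,"turn": 0,"jaw": 4}
    - {"x": 0,"y": 0,"z": 0,"turn": 0,"jaw": 0.5}
    - {"x": 0,"y": 0,"z": 0,"turn": 0,"jaw": 0.5}
    - {"x": 0,"y": 0,"z": 0,"turn": 0,"jaw": 0.5}
    - {"x": 0,"y": 0,"z": 0,"turn": 0,"jaw": 0.5}
  squeeze: 80

```text
t: 4.62
tool_pos: [0.4455, -0.048, 0.0572]
tool_rot: [-0.459, 1.96, -1.965]
contact_force: [0.6, -0.8, 5.5]
opening: 0.0081
```

```bash
python3 - <<'E'
from h import *
w=eyes.get_image("wrist");s=eyes.get_image("side")
o=ctrl.get_obs();print(o["tool_pos"],o["opening"],o["contact_force"],o["wrist_torque"],o["t"])
a=cv2.resize(w["img"][150:350,220:420],None,fx=2.5,fy=2.5);b=cv2.resize(s["img"][160:280,270:390],None,fx=2.4,fy=2.4)
im=np.zeros((500,790,3),np.uint8);im[:,:500]=a;im[:288,500:788]=b
cv2.imwrite("pics/w3.png",im[:,:,::-1])
E
```

```text
[ 0.44552548 -0.04796212  0.05713148] 0.007670777923254858 [-0.67997438 -0.49723312  6.8347594 ] [-0.02969278  0.02766068 -0.04770071] 4.7167
```

View pics/w3.png

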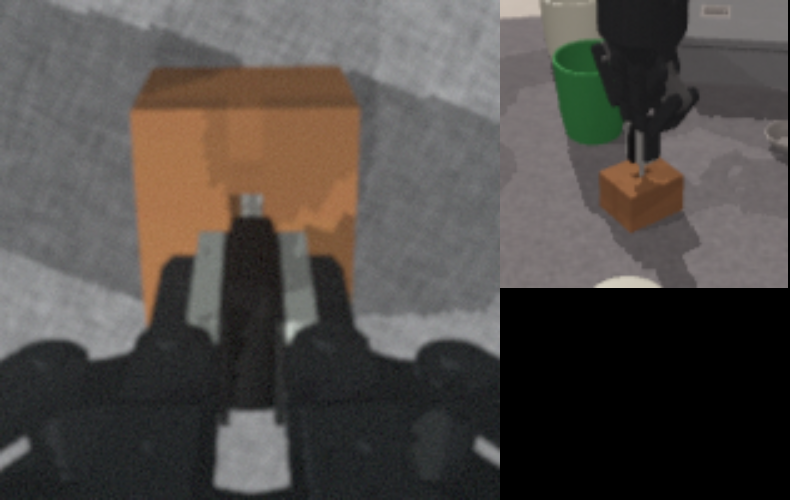

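Gripped, with the fingers on the head's flat faces. Lifting.

>>> play_rows:
  moves:
    - {"x": 0,"y": 0,"z": 1.0,"turn": 0,"jaw": 0.5}
    - {"x": 0,"y": 0,"z": 1.5,"turn": 0,"jaw": 0.5}
    - {"x": 0,"y": 0,"z": 2,"turn": 0,"jaw": 0.5}
    - {"x": 0,"y": 0,"z": 2,"turn": 0,"jaw": 0.5}
    - {"x": 0,"y": 0,"z": 2.5,"turn": 0,"jaw": 0.5}
    - {"x": 0,"y": 0,"z": 3,"turn": 0,"jaw": 0.5}
    - {"x": 0,"y": 0,"z": 3,"turn": 0,"jaw": 0.5}
    - {"x": 0,"y": 0,"z": 0,"turn": 0,"jaw": 0.5}

```text
t: 5.38
tool_pos: [0.4466, -0.0482, 0.2126]
tool_rot: [-0.451, 1.954, -1.966]
contact_force: [0.4, 0.3, 0.4]
opening: 0.0078
```

```bash
python3 - <<'E'
from h import *
w=eyes.get_image("wrist");s=eyes.get_image("side")
o=ctrl.get_obs();print(o["tool_pos"],o["tool_rot"],o["opening"],o["contact_force"],o["wrist_torque"],o["t"])
a=cv2.resize(w["img"][150:350,220:420],None,fx=2.5,fy=2.5);b=cv2.resize(s["img"][110:230,270:390],None,fx=2.4,fy=2.4)
im=np.zeros((500,790,3),np.uint8);im[:,:500]=a;im[:288,500:788]=b
cv2.imwrite("pics/w4.png",im[:,:,::-1])
E
```

```text
[ 0.44421858 -0.04749576  0.20678252] [-0.45953873  1.96057629 -1.96429882] 0.00763514021123151 [-0.42905098  0.28490661 -0.77523915] [-0.05362147  0.03978826  0.00229818] 5.4833
```

View pics/w4.png

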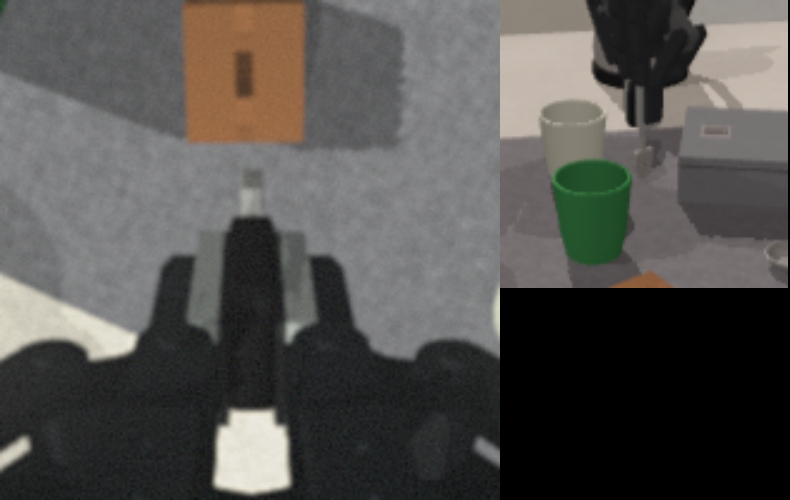

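The key is out and hanging straight: blade at crop (252,190), empty slot at (243,75). Moving to the left lock with a +138° turn.

>>> play_rows:
  moves:
    - {"x": 0.6,"y": 1.4,"z": 0,"turn": 6.9,"jaw": 0.5}
    - {"x": 0.6,"y": 1.4,"z": 0,"turn": 6.9,"jaw": 0.5}
    - {"x": 0.6,"y": 1.4,"z": 0,"turn": 6.9,"jaw": 0.5}
    - {"x": 0.6,"y": 1.4,"z": 0,"turn": 6.9,"jaw": 0.5}
    - {"x": 0.6,"y": 1.4,"z": 0,"turn": 6.9,"jaw": 0.5}
    - {"x": 0.6,"y": 1.4,"z": 0,"turn": 6.9,"jaw": 0.5}
    - {"x": 0.6,"y": 1.4,"z": 0,"turn": 6.9,"jaw": 0.5}
    - {"x": 0.6,"y": 1.4,"z": 0,"turn": 6.9,"jaw": 0.5}

```text
t: 6.15
tool_pos: [0.4904, 0.0654, 0.2024]
tool_rot: [-1.144, 1.313, -1.309]
contact_force: [0.3, -0.2, -0.5]
opening: 0.0078
```

>>> play_rows:
  moves:
    - {"x": 0.6,"y": 1.4,"z": 0,"turn": 6.9,"jaw": 0.5}
    - {"x": 0.6,"y": 1.4,"z": 0,"turn": 6.9,"jaw": 0.5}
    - {"x": 0.6,"y": 1.4,"z": 0,"turn": 6.9,"jaw": 0.5}
    - {"x": 0.6,"y": 1.4,"z": 0,"turn": 6.9,"jaw": 0.5}
    - {"x": 0.6,"y": 1.4,"z": 0,"turn": 6.9,"jaw": 0.5}
    - {"x": 0.6,"y": 1.4,"z": 0,"turn": 6.9,"jaw": 0.5}
    - {"x": 0.6,"y": 1.4,"z": 0,"turn": 6.9,"jaw": 0.5}
    - {"x": 0.6,"y": 1.4,"z": 0,"turn": 6.9,"jaw": 0.5}

```text
t: 6.82
tool_pos: [0.5384, 0.1771, 0.2023]
tool_rot: [-1.493, 0.586, -0.58]
contact_force: [0.1, -0.6, -0.6]
opening: 0.008
```

>>> play_rows:
  moves:
    - {"x": 0.6,"y": 1.4,"z": 0,"turn": 6.9,"jaw": 0.5}
    - {"x": 0.6,"y": 1.4,"z": 0,"turn": 6.9,"jaw": 0.5}
    - {"x": 0.6,"y": 1.4,"z": 0,"turn": 6.9,"jaw": 0.5}
    - {"x": 0.6,"y": 1.4,"z": 0,"turn": 6.9,"jaw": 0.5}
    - {"x": 0,"y": 0,"z": 0,"turn": 0,"jaw": 0.5}
    - {"x": 0,"y": 0,"z": 0,"turn": 0,"jaw": 0.5}

```text
t: 7.32
tool_pos: [0.5624, 0.2327, 0.2026]
tool_rot: [-1.562, 0.215, -0.21]
contact_force: [-0.4, 0.3, -1.2]
opening: 0.0077
```

```bash
python3 - <<'E'
from h import *
from scipy.spatial.transform import Rotation as R
w=eyes.get_image("wrist");s=eyes.get_image("side");t=eyes.get_image("top")
np.savez("v2.npz",**{f"{n}_{k}":d[k] for n,d in(("w",w),("t",t),("s",s)) for k in d})
o=ctrl.get_obs();M=R.from_rotvec(o["tool_rot"]).as_matrix();print(o["q"],o["tool_pos"],np.degrees(np.arctan2(M[1,2],M[0,2])),o["opening"],o["t"])
cv2.imwrite("pics/w5.png",w["img"][:,:,::-1])
cv2.imwrite("pics/s5.png",s["img"][:,:,::-1])
for q in ["mouth_left","keyway_end_left","key_tip"]: print(q,[(np.round(r["point"],1).tolist(),round(r["score"],2)) for r in pinpoint("wrist",q)[:3]])
E
```

```text
[ 2.68788034e-01  3.38843105e-02  1.67878766e+00 -2.96820412e-04
  1.43071533e+00 -1.03014900e+00] [0.56280682 0.23190555 0.20367729] 74.42604639710646 0.007746485873942069 7.4667
mouth_left [([165.2, 252.2], 0.71), ([341.5, 203.9], 0.57)]
keyway_end_left [([341.3, 192.4], 0.94)]
key_tip [([323.1, 223.0], 0.97)]
```

View pics/w5.png

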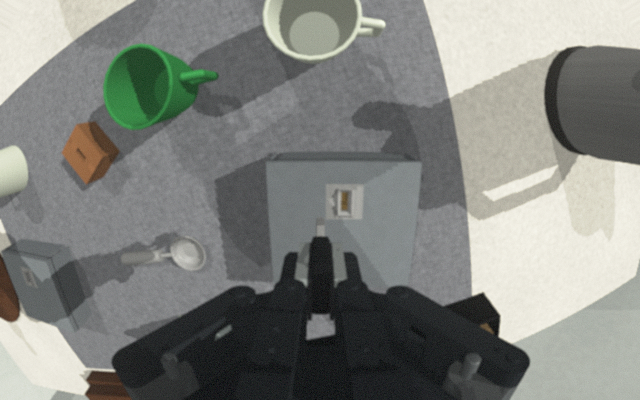

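View pics/s5.png

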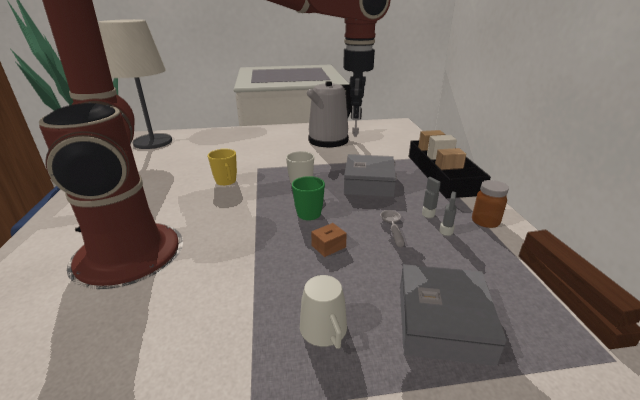

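```bash
python3 - <<'E'
from h import *
v=np.load("v2.npz");w={k:v["w_"+k] for k in("img","camera_matrix","cam_to_world")};t={k:v["t_"+k] for k in("img","camera_matrix","cam_to_world")}
a=cv2.resize(w["img"][172:242,300:380],None,fx=8,fy=8,interpolation=cv2.INTER_CUBIC)
cv2.imwrite("pics/lock1.png",a[:,:,::-1])
for p in [(343,202),(341.5,203.9)]: print(atz(w,p,.06,True))
# box corners
g=cv2.cvtColor(w["img"],cv2.COLOR_RGB2GRAY)
b=cv2.resize(w["img"][145:300,255:430],None,fx=4,fy=4,interpolation=cv2.INTER_CUBIC);cv2.imwrite("pics/box2.png",b[:,:,::-1])
E
```

```text
[0.58381517 0.25008174 0.06      ]
[0.58531045 0.24819749 0.06      ]
```

View pics/lock1.png

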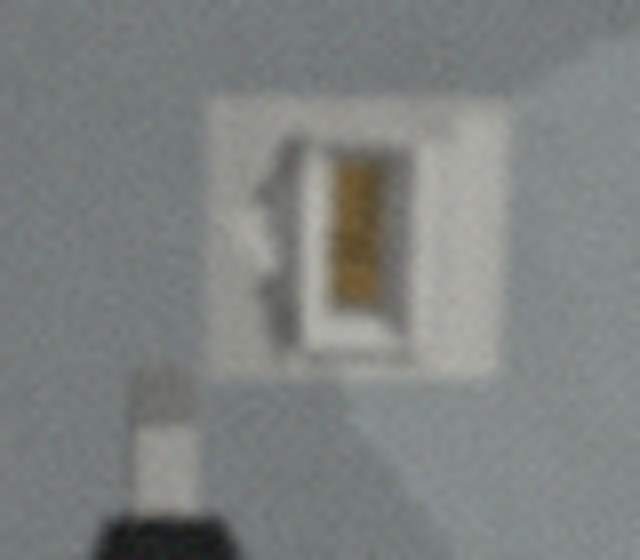

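View pics/box2.png

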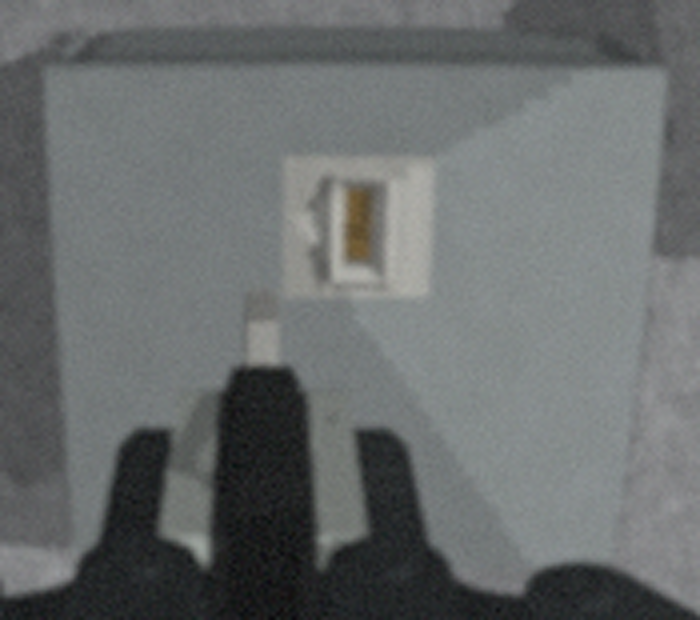

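```bash
python3 - <<'E'
from h import *
v=np.load("v2.npz");w={k:v["w_"+k] for k in("img","camera_matrix","cam_to_world")}
def L(pts,s,ox,oy): return [np.array(p)/s-.5+.5/s+[ox,oy] for p in pts]
P=[atz(w,p,.06,True) for p in L([(207,97),(508,98),(500,378),(207,377)],8,300,172)]
print(np.round(P,4),np.mean(P,0).round(4))
for i in range(4):
    d=P[(i+1)%4]-P[i];print(np.linalg.norm(d).round(4),np.degrees(np.arctan2(d[1],d[0])).round(2))
print("slot",[atz(w,p,z,True).round(4) for p,z in zip(L([(357,230),(357,230)],8,300,172),(.06,.055))])
print("rim",[np.round(atz(w,p,.063,True),4) for p in L([(355,250),(302,148),(415,148),(410,352),(295,350)],8,300,172)])
B=[atz(w,p,.06,True) for p in L([(45,66),(665,68),(615,560),(70,545)],4,255,145)]
print(np.round(B,4))
for i in range(4):
    d=B[(i+1)%4]-B[i];print(np.linalg.norm(d).round(4),np.degrees(np.arctan2(d[1],d[0])).round(2))
f=(B[0]+B[1])/2; yaw=np.radians(np.degrees(np.arctan2(*(B[1]-B[0])[1::-1]))-90);print("from front edge", f+.04*np.array([np.cos(yaw),np.sin(yaw),0]),np.degrees(yaw))
# key tip ray: blade tip in crop (162,372)
o=ctrl.get_obs();tip=L([(162,372)],8,300,172)[0]
print("tip",tip,[atz(w,tip,z,True).round(4) for z in(.155,.158,.16)])
E
```

```text
[[0.5616 0.2385 0.06  ]
 [0.5712 0.2732 0.06  ]
 [0.6059 0.2641 0.06  ]
 [0.596  0.2291 0.06  ]] [0.5837 0.2512 0.06  ]
0.036 74.48
0.0359 -14.64
0.0363 -105.86
0.0357 164.78
slot [array([0.5825, 0.2516, 0.06  ]), array([0.5841, 0.2516, 0.055 ])]
rim [array([0.5838, 0.2508, 0.063 ]), array([0.5698, 0.2479, 0.063 ]), array([0.5734, 0.2608, 0.063 ]), array([0.5984, 0.2541, 0.063 ]), array([0.5943, 0.2406, 0.063 ])]
[[0.5252 0.1903 0.06  ]
 [0.5644 0.3333 0.06  ]
 [0.6988 0.298  0.06  ]
 [0.6516 0.1538 0.06  ]]
0.1483 74.68
0.139 -14.74
0.1517 -108.13
0.1315 163.89
from front edge [0.58338692 0.25125742 0.06      ] -15.317541437584268
tip [319.8125 218.0625] [array([0.558 , 0.2344, 0.155 ]), array([0.5569, 0.2347, 0.158 ]), array([0.5562, 0.2349, 0.16  ])]
```

The plate centre from the wrist view is about (0.5837, 0.2512) with box yaw ~-15.3°, and the key is already parallel to the slot. Going to about 15 mm above it, then checking again.

>>> play_rows:
  moves:
    - {"x": 1.1,"y": 0.9,"z": -2,"turn": 0,"jaw": 0.5}
    - {"x": 1.1,"y": 0.9,"z": -2,"turn": 0,"jaw": 0.5}
    - {"x": 0,"y": 0,"z": -2,"turn": 0,"jaw": 0.5}
    - {"x": 0,"y": 0,"z": -2,"turn": 0,"jaw": 0.5}
    - {"x": 0,"y": 0,"z": 0,"turn": 0,"jaw": 0.5}
    - {"x": 0,"y": 0,"z": 0,"turn": 0,"jaw": 0.5}
    - {"x": 0,"y": 0,"z": 0,"turn": 0,"jaw": 0.5}

```text
t: 8.2
tool_pos: [0.5861, 0.2506, 0.126]
tool_rot: [-1.56, 0.211, -0.214]
contact_force: [0.6, 0.4, 0.7]
opening: 0.0081
```

```bash
cat > look.py <<'E'
import sys
from h import *
from scipy.spatial.transform import Rotation as R
w=eyes.get_image("wrist");s=eyes.get_image("side")
n=sys.argv[1]
np.savez(n+".npz",**{f"{a}_{k}":d[k] for a,d in(("w",w),("s",s)) for k in d})
o=ctrl.get_obs();M=R.from_rotvec(o["tool_rot"]).as_matrix();print(o["tool_pos"].round(4),np.degrees(np.arctan2(M[1,2],M[0,2])).round(2),o["opening"],o["contact_force"].round(1),o["wrist_torque"].round(3),o["t"])
a=cv2.resize(w["img"][160:240,290:370],None,fx=6,fy=6,interpolation=cv2.INTER_CUBIC)
b=cv2.resize(s["img"][130:190,330:390],None,fx=5,fy=5,interpolation=cv2.INTER_CUBIC)
im=np.zeros((480,790,3),np.uint8);im[:,:480]=a;im[:300,485:785]=b
cv2.imwrite(f"pics/{n}.png",im[:,:,::-1])
E
python3 look.py k1
```

```text
[0.5867 0.2509 0.1269] 74.52 0.007869813997355174 [-0.9 -0.2 -0. ] [-0.015 -0.021  0.022] 8.3
```

View pics/k1.png

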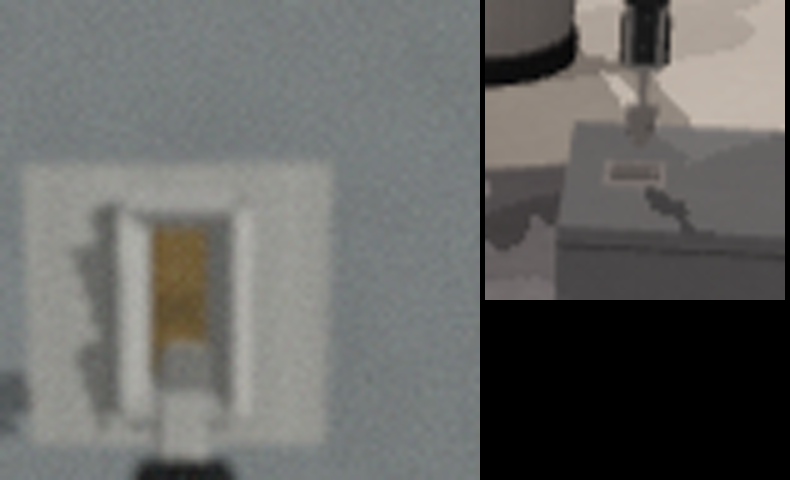

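```bash
python3 - <<'E'
from h import *
v=np.load("k1.npz");w={k:v["w_"+k] for k in("img","camera_matrix","cam_to_world")};s={k:v["s_"+k] for k in("img","camera_matrix","cam_to_world")}
L=lambda p,sc,ox,oy: np.array(p)/sc-.5+.5/sc+[ox,oy]
P=[atz(w,L(p,6,290,160),.06,True) for p in[(22,162),(331,163),(324,442),(30,442)]]
c=np.mean(P,0);print("plate",c.round(4),[round(np.degrees(np.arctan2(*(P[j]-P[i])[1::-1])),2) for i,j in((0,1),(3,2),(0,3),(1,2))])
e=np.array([np.cos(np.radians(-15.3)),np.sin(np.radians(-15.3)),0]);n=np.array([-e[1],e[0],0])
for z in(.077,.079,.081):
    X=atz(w,L((186,345),6,290,160),z,True); d=X-c;print(z,X.round(4),"along x",(d@e).round(4),"along y",(d@n).round(4))
# side: tip and plate
for p in[(641,138),(641,143)]:
    q=L((p[0]-485,p[1]),5,330,130);
    for z in (.077,.081): X=atz(s,q,z);d=X-c;print("side tip",z,X.round(4),(d@e).round(4),(d@n).round(4))
S=[atz(s,L((x-485,y),5,330,130),.06) for x,y in((611,161),(664,162),(660,187),(604,186))];print("side plate",np.mean(S,0),np.round(S,4))
E
```

```text
plate [0.5834 0.2514 0.06  ] [np.float64(74.32), np.float64(74.54), np.float64(-15.57), np.float64(-15.36)]
0.077 [0.582 0.253 0.077] along x -0.0018 along y 0.0011
0.079 [0.5812 0.2532 0.079 ] along x -0.0025 along y 0.0011
0.081 [0.5805 0.2534 0.081 ] along x -0.0033 along y 0.0011
side tip 0.077 [0.5894 0.2594 0.077 ] 0.0037 0.0093
side tip 0.081 [0.587  0.2504 0.081 ] 0.0038 -0.0001
side tip 0.077 [0.5877 0.2523 0.077 ] 0.0039 0.0019
side tip 0.081 [0.5853 0.2433 0.081 ] 0.004 -0.0073
side plate [0.58359711 0.24712184 0.06      ] [[0.5739 0.2672 0.06  ]
 [0.6046 0.2609 0.06  ]
 [0.5937 0.2271 0.06  ]
 [0.5622 0.2334 0.06  ]]
```

Tip and slot agree within about 1 mm across the blade and 0.5–2.5 mm along it (the wrist and side cameras disagree on the latter). That is inside the lips' reach. Small correction, then down gently.

>>> play_rows:
  moves:
    - {"x": -0.1,"y": -0.03,"z": 0,"turn": 0,"jaw": 0.5}
    - {"x": 0,"y": 0,"z": -0.6,"turn": 0,"jaw": 0.5}
    - {"x": 0,"y": 0,"z": -0.6,"turn": 0,"jaw": 0.5}
    - {"x": 0,"y": 0,"z": -0.5,"turn": 0,"jaw": 0.5}
    - {"x": 0,"y": 0,"z": -0.4,"turn": 0,"jaw": 0.5}
    - {"x": 0,"y": 0,"z": -0.4,"turn": 0,"jaw": 0.5}
    - {"x": 0,"y": 0,"z": 0,"turn": 0,"jaw": 0.5}

```text
t: 8.88
tool_pos: [0.5836, 0.2501, 0.0978]
tool_rot: [-1.561, 0.214, -0.21]
contact_force: [-0.6, 0.2, -0.6]
opening: 0.008
```

```bash
python3 look.py k2
```

```text
[0.5843 0.2503 0.0991] 74.54 0.0074936804845287565 [-0.1 -0.5 -0.9] [ 0.045 -0.036 -0.034] 8.9833
```

View pics/k2.png

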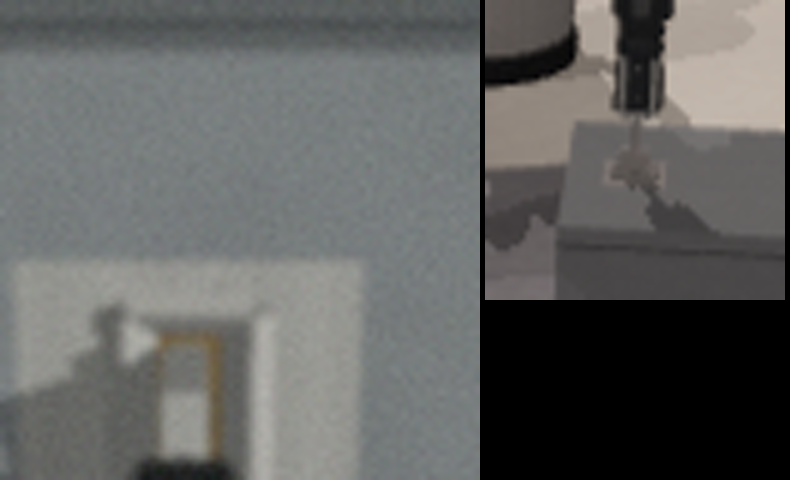

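The tip is in the slot, centred across, with no contact force. Continuing down.

>>> play_rows:
  moves:
    - {"x": 0,"y": 0,"z": -0.4,"turn": 0,"jaw": 0.5}
    - {"x": 0,"y": 0,"z": -0.4,"turn": 0,"jaw": 0.5}
    - {"x": 0,"y": 0,"z": -0.3,"turn": 0,"jaw": 0.5}
    - {"x": 0,"y": 0,"z": 0,"turn": 0,"jaw": 0.5}

```text
t: 9.32
tool_pos: [0.5839, 0.2502, 0.0874]
tool_rot: [-1.561, 0.213, -0.211]
contact_force: [0.1, -0.7, 0.4]
opening: 0.0072
```

>>> play_rows:
  moves:
    - {"x": 0,"y": 0,"z": -0.3,"turn": 1.5,"jaw": 0.5}
    - {"x": 0,"y": 0,"z": -0.2,"turn": -3,"jaw": 0.5}
    - {"x": 0,"y": 0,"z": -0.2,"turn": 3,"jaw": 0.5}
    - {"x": 0,"y": 0,"z": -0.2,"turn": -3,"jaw": 0.5}
    - {"x": 0,"y": 0,"z": 0,"turn": 1.5,"jaw": 0.5}

```text
t: 9.73
tool_pos: [0.5843, 0.2511, 0.0811]
tool_rot: [-1.559, 0.213, -0.212]
contact_force: [-3.5, 0.9, 5.9]
opening: 0.0078
```

```bash
python3 look.py k3
```

```text
[0.5843 0.251  0.0809] 74.57 0.007834680789338763 [-3.7 -0.1  4.5] [0.193 0.752 0.036] 9.8333
```

View pics/k3.png

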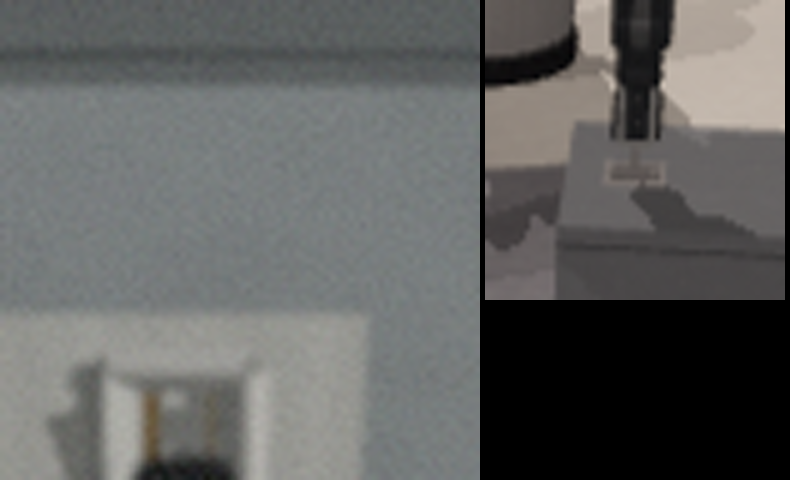

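Force x of -3.7 N means the key sits slightly too far +x. Shifting back a little and continuing with wiggles.

>>> play_rows:
  moves:
    - {"x": -0.08,"y": 0.02,"z": 0,"turn": 2,"jaw": 0.5}
    - {"x": 0,"y": 0,"z": -0.15,"turn": -4,"jaw": 0.5}
    - {"x": 0,"y": 0,"z": -0.15,"turn": 4,"jaw": 0.5}
    - {"x": 0,"y": 0,"z": -0.15,"turn": -4,"jaw": 0.5}
    - {"x": 0,"y": 0,"z": -0.15,"turn": 4,"jaw": 0.5}
    - {"x": 0,"y": 0,"z": 0,"turn": -2,"jaw": 0.5}

```text
t: 10.33
tool_pos: [0.5849, 0.2509, 0.0759]
tool_rot: [-1.559, 0.209, -0.213]
contact_force: [-2.3, -0.6, 5.1]
opening: 0.0079
```

>>> play_rows:
  moves:
    - {"x": 0,"y": 0,"z": -0.2,"turn": 2,"jaw": 0.5}
    - {"x": 0,"y": 0,"z": -0.2,"turn": -4,"jaw": 0.5}
    - {"x": 0,"y": 0,"z": -0.1,"turn": 4,"jaw": 0.5}
    - {"x": 0,"y": 0,"z": 0,"turn": -4,"jaw": 0.5}
    - {"x": 0,"y": 0,"z": 0,"turn": 4,"jaw": 0.5}
    - {"x": 0,"y": 0,"z": 0,"turn": -2,"jaw": 0.5}

```text
t: 10.83
tool_pos: [0.5856, 0.251, 0.0751]
tool_rot: [-1.56, 0.208, -0.213]
contact_force: [-9.2, -3.9, 24.9]
opening: 0.0077
```

```bash
python3 look.py k4
```

```text
[0.5856 0.251  0.0751] 74.51 0.00786651115076288 [-9.9 -3.7 24. ] [-0.676  2.036  0.   ] 10.9333
```

View pics/k4.png

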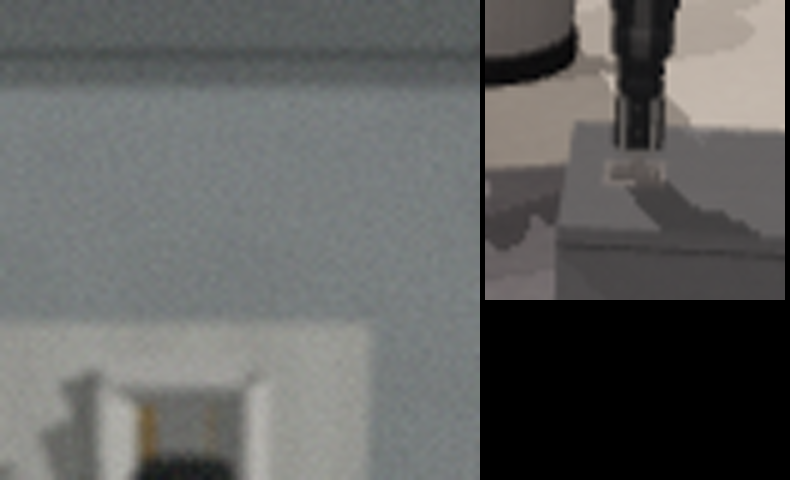

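The key stopped hard at TCP z 0.075, which puts the tip at ≈0.026. That matches the keyway floor at 0.0265, and the head has not slipped in the fingers (its edge is still at crop row ~457). I'll ease the push and try turning a bit.

>>> play_rows:
  moves:
    - {"x": -0.1,"y": 0,"z": 0.2,"turn": 0,"jaw": 0.5}
    - {"x": 0,"y": 0,"z": 0.15,"turn": 0,"jaw": 0.5}
    - {"x": 0,"y": 0,"z": 0,"turn": 0,"jaw": 0.5}
    - {"x": 0,"y": 0,"z": 0,"turn": -4,"jaw": 0.5}
    - {"x": 0,"y": 0,"z": 0,"turn": -4,"jaw": 0.5}
    - {"x": 0,"y": 0,"z": 0,"turn": -4,"jaw": 0.5}
    - {"x": 0,"y": 0,"z": 0,"turn": 0,"jaw": 0.5}
  squeeze: 100

```text
t: 11.52
tool_pos: [0.5851, 0.2507, 0.0755]
tool_rot: [-1.536, 0.373, -0.382]
contact_force: [-0.8, -1.2, 9.4]
opening: 0.0073
```

```bash
python3 look.py k5
```

```text
[0.5851 0.2507 0.0755] 62.54 0.0077778462777307366 [-1.7 -2.4  9.4] [-0.399  0.091 -0.015] 11.6167
```

View pics/k5.png

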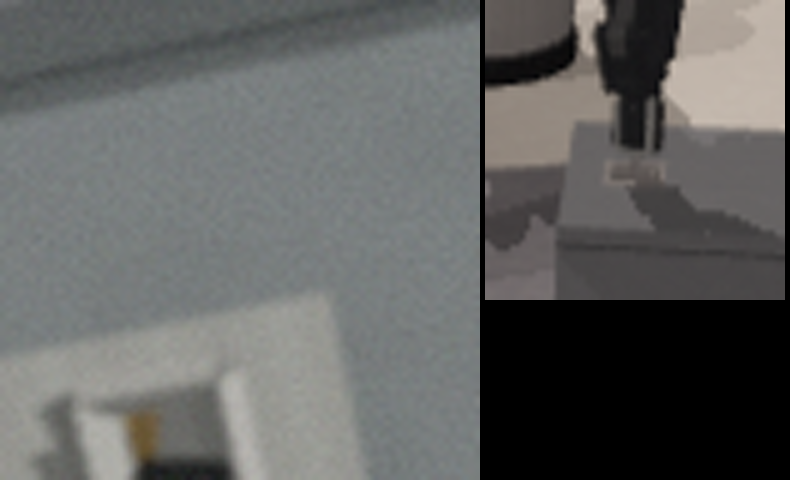

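Turned 12° with almost no z torque, well past the 0.1 rad block, so the key is home and the cylinder turns. Continuing.

>>> play_rows:
  moves:
    - {"x": 0,"y": 0,"z": 0,"turn": -5,"jaw": 0.5}
    - {"x": 0,"y": 0,"z": 0,"turn": -5,"jaw": 0.5}
    - {"x": 0,"y": 0,"z": 0,"turn": -5,"jaw": 0.5}
    - {"x": 0,"y": 0,"z": 0,"turn": -5,"jaw": 0.5}
    - {"x": 0,"y": 0,"z": 0,"turn": -5,"jaw": 0.5}
    - {"x": 0,"y": 0,"z": 0,"turn": -5,"jaw": 0.5}
    - {"x": 0,"y": 0,"z": 0,"turn": -5,"jaw": 0.5}
    - {"x": 0,"y": 0,"z": 0,"turn": 0,"jaw": 0.5}

```text
t: 12.28
tool_pos: [0.5851, 0.2502, 0.0755]
tool_rot: [-1.396, 0.846, -0.854]
contact_force: [-0.5, -2.6, 10.5]
opening: 0.0079
```

```bash
python3 look.py k6
```

```text
[0.5851 0.2502 0.0755] 27.55 0.007324390135946268 [-0.4 -3.5  8.7] [-0.685  0.199  0.058] 12.3833
```

View pics/k6.png

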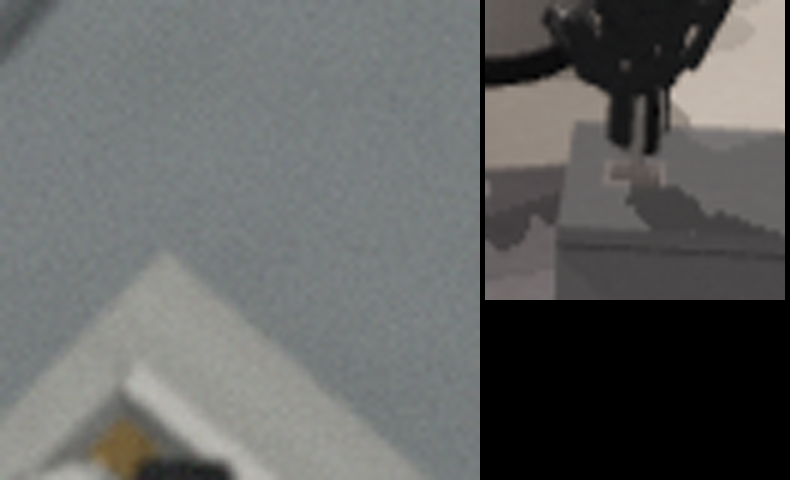

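>>> play_rows:
  moves:
    - {"x": 0,"y": 0,"z": 0,"turn": -6,"jaw": 0.5}
    - {"x": 0,"y": 0,"z": 0,"turn": -6,"jaw": 0.5}
    - {"x": 0,"y": 0,"z": 0,"turn": -6,"jaw": 0.5}
    - {"x": 0,"y": 0,"z": 0,"turn": -6,"jaw": 0.5}
    - {"x": 0,"y": 0,"z": 0,"turn": -6,"jaw": 0.5}
    - {"x": 0,"y": 0,"z": 0,"turn": -6,"jaw": 0.5}
    - {"x": 0,"y": 0,"z": 0,"turn": -6,"jaw": 0.5}
    - {"x": 0,"y": 0,"z": 0,"turn": -2,"jaw": 0.5}

```text
t: 13.05
tool_pos: [0.5843, 0.25, 0.0755]
tool_rot: [-1.056, 1.417, -1.423]
contact_force: [-4.0, -3.4, 12.5]
opening: 0.0075
```

>>> play_rows:
  moves:
    - {"x": 0,"y": 0,"z": 0,"turn": -1,"jaw": 0.5}
    - {"x": 0,"y": 0,"z": 0,"turn": 0,"jaw": 0.5}
    - {"x": 0,"y": 0,"z": 0,"turn": 0,"jaw": 0.5}

```text
t: 13.3
tool_pos: [0.5843, 0.25, 0.0755]
tool_rot: [-1.048, 1.427, -1.432]
contact_force: [-3.4, -3.5, 13.1]
opening: 0.0073
```

```bash
python3 look.py k7; python3 - <<'E'
from h import *
v=np.load("k7.npz");cv2.imwrite("pics/k7b.png",cv2.resize(v["w_img"][150:350,220:420],None,fx=3,fy=3,interpolation=cv2.INTER_CUBIC)[:,:,::-1])
E
```

```text
[0.5843 0.25   0.0755] -17.44 0.007584061329172116 [-3.8 -4.  11.9] [-0.903  0.733  0.037] 13.4
```

View pics/k7b.png

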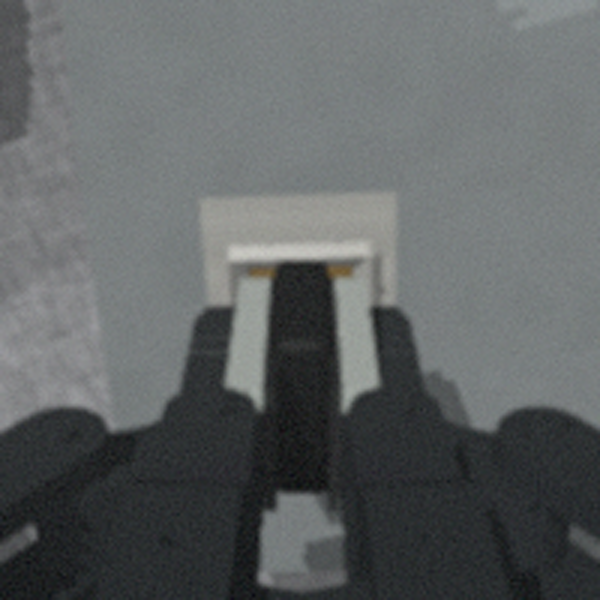

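The gripper is turned ~92° and the head is still flat between the pads. I'll nudge a few more degrees to take up backlash and press on the stop.

>>> play_rows:
  moves:
    - {"x": 0,"y": 0,"z": 0,"turn": -2,"jaw": 0.5}
    - {"x": 0,"y": 0,"z": 0,"turn": -2,"jaw": 0.5}
    - {"x": 0,"y": 0,"z": 0,"turn": 0,"jaw": 0.5}
    - {"x": 0,"y": 0,"z": 0,"turn": 0,"jaw": 0.5}

```text
t: 13.73
tool_pos: [0.5843, 0.2499, 0.0755]
tool_rot: [-1.007, 1.476, -1.482]
contact_force: [-3.4, -3.7, 12.9]
opening: 0.0074
```

```bash
for i in 1 2 3 4; do python3 look.py k8; done; python3 - <<'E'
from h import *
v=np.load("k8.npz");cv2.imwrite("pics/k8b.png",cv2.resize(v["w_img"][150:350,220:420],None,fx=3,fy=3,interpolation=cv2.INTER_CUBIC)[:,:,::-1])
E
```

```text
[0.5843 0.25   0.0755] -21.44 0.007346735501952179 [-3.8 -3.7 11.8] [-0.925  0.757  0.088] 13.8333
[0.5843 0.25   0.0755] -21.44 0.0073918607155590375 [-2.7 -4.  12.3] [-0.864  0.73   0.082] 13.9333
[0.5843 0.2499 0.0755] -21.44 0.007278464619948984 [-3.4 -5.  11.5] [-0.865  0.743  0.086] 14.0333
[0.5843 0.25   0.0755] -21.44 0.007493235145128114 [-3.  -4.6 12. ] [-0.809  0.761  0.117] 14.1333
```

View pics/k8b.png

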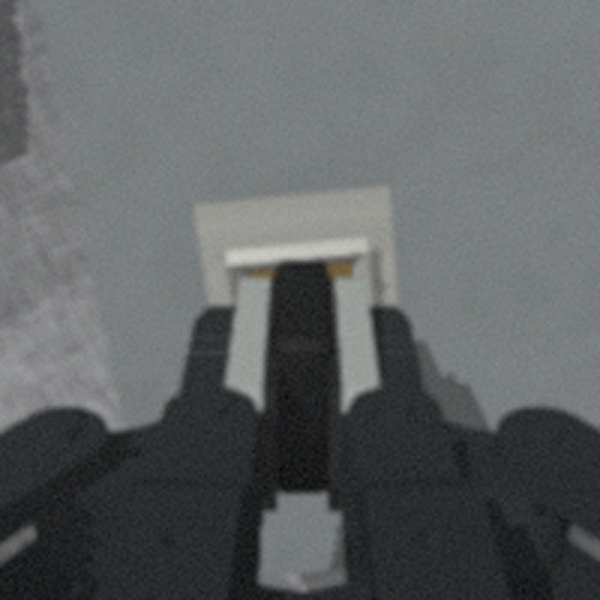

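>>> play_rows:
  moves:
    - {"x": 0,"y": 0,"z": 0,"turn": -2,"jaw": 0.5}
    - {"x": 0,"y": 0,"z": 0,"turn": -2,"jaw": 0.5}
    - {"x": 0,"y": 0,"z": 0,"turn": 0,"jaw": 0.5}
    - {"x": 0,"y": 0,"z": 0,"turn": 0,"jaw": 0.5}

```text
t: 14.47
tool_pos: [0.5843, 0.25, 0.0755]
tool_rot: [-0.964, 1.524, -1.53]
contact_force: [-4.0, -4.4, 12.0]
opening: 0.0077
```

```bash
for i in 1 2 3 4; do python3 look.py k9; done; python3 - <<'E'
from h import *
v=np.load("k9.npz");cv2.imwrite("pics/k9b.png",np.hstack([cv2.resize(v["w_img"][150:300,270:370],None,fx=3,fy=3,interpolation=cv2.INTER_CUBIC),cv2.resize(v["s_img"][110:210,320:420],None,fx=4.5,fy=4.5)])[:,:,::-1])
E
```

```text
[0.5843 0.25   0.0755] -25.37 0.007549493120606937 [-4.1 -3.8 11.8] [-0.841  0.761  0.432] 14.5667
[0.5843 0.25   0.0755] -25.37 0.007384533191305937 [-3.6 -3.8 12.5] [-0.842  0.724  0.377] 14.6667
[0.5843 0.25   0.0755] -25.37 0.007590547727726104 [-3.3 -3.4 11.2] [-0.83   0.754  0.446] 14.7667
[0.5843 0.25   0.0755] -25.37 0.007319895451620323 [-3.6 -3.3 13.1] [-0.887  0.697  0.418] 14.8667
```

View pics/k9b.png

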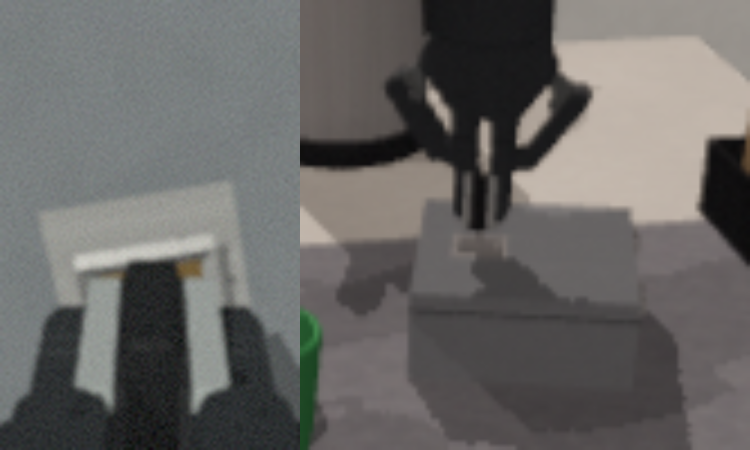

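The z torque jumped from 0.09 to 0.42 N m, so the stop is reached. The head is still held and the push is a steady ~12 N. Handing in.

```bash
python3 -c "
from station import finish_job
print(finish_job())"
```

```text
the job is handed in; nothing more can be done
None
```

I put the key fully into the left lock and turned it clockwise to its stop. I handed in at about 14.9 s, still gripping and holding it; the hand-in gives no verdict. The left lock is the right one because the white mug in front of it stands mouth up. The right white mug is upside down, and the green and yellow mugs are decoys.

**Last checks**
- **Key home:** it stopped hard at TCP z ≈ 0.0755, which puts the tip at about the keyway floor. I took the tip height from where the arm gripped the key, because the tip itself was hidden.
- **Lock turned:** the gripper turned about 100°, the last ~10° taking up play. The torque then jumped from 0.09 to 0.42 N m, so the lock is against its stop. I inferred this from the torque, since the lock angle can't be read directly.
- **Grip:** the fingers hold the head, squeezing at 100 N, with a steady downward push of about 12 N. The reported opening is about 7.5 mm although the head is 9 mm. The pictures show it held flat between the pads.
- **Other things:** there was no sign of touching a mug, tube, the spoon or the right lock. I did not measure them again at the end.

**Disagreement:** before insertion, the side and wrist cameras differed by about 2 mm on where the tip was along the slot. The slot's lips guided the key in anyway, and side forces stayed at 10 N or less.

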